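# Lock the lapping-wheel lever with a hairpin clip

### The arm

A 7-joint arm with a two-finger parallel gripper is mounted at the origin on the work surface. World frame = base frame: x ahead of the robot, y to its left, z up, the work surface at z = 0. Lengths are in m, angles in rad, forces in N, time in s.
With the tool pointing down it reaches from about 0.4 to 0.9 m from the base axis. Payload 5.6 kg.
Tool frame: the origin (TCP) lies midway between the tips of the shut fingers; the grasp point (between the pads) lies 19 mm behind it; z points along the fingers, y is the line along which they close (so a half turn about z gives the same grasp; the last joint's range is limited). The gripper opens to 92 mm and grips with 3 to 60 N. Pads are 20 mm wide; open, the fingers measure 128 mm over their backs; the gripper's body (75 mm by 189 mm) begins 69 mm behind the grasp point.
Start: joints at [-1.206, 0.468, -0.012, 1.603, 0.006, 1.071, -0.056], TCP at [0.258, 0.597, 0.215] pointing down, gripper open.
Joint ranges: [-2.53, 2.53], [-0.31, 2.02], [-1.57, 1.55], [0.28, 2.44], [-1.29, 4.43], [0.15, 1.84], [-2.92, 2.92]. Speed limits (rad/s): [2.57, 2.57, 3.14, 3.14, 3.14, 3.14, 3.14].

### API

Orientations are given as a unit quaternion [w, x, y, z].
In Python, from bench import env, viewer gives the robot as it stands.
- The arm moves only by the tool carry_out, never from a script. Its argument "rows" is a list of rows, each a list of 4 numbers: the shift along the world's x, y, z in units of 30 mm (1.0 is 30 mm), then the turn about the world's z in units of 5 degrees (1.0 is 5 degrees). In form: [[tx, ty, tz, spin], ...]. A call has 1 to 20 rows; each row shifts and turns the commanded pose from where the row before left it; what a row does not reach is not made up. A row lasts 1/8 s, in which the tool goes at most 62.5 mm and 10.7 degrees, less where a joint would pass 70% of its speed; a pose out of reach is approached as far as the arm can. A call is refused whole if a number of a shift passes 1 or a number of a turn 1, either way. A call with a gripper value outside its range is refused whole. "hand" is the finger opening in mm, from 0 to 91.9, set as the call begins (left out, the last holds). The fingers move at their own pace and stop on an object; "newtons" is the grip in N (left out, the last holds). Time passes only in rows, so rows that do not move let the fingers close. It gives the time, the measured TCP pose, the force, the opening and the grip force at its end, in the units of the state.
- env.sense(): the state, without advancing time (a new reading comes with each control period).
- viewer.read_camera(name): name is "scene" or "top" or "wrist"; returns (picture, depth): 384x512x3 uint8, red, green, blue; 384x512 float32, m along the optical axis (not along the pixel's ray), 0 where there is no reading.
- viewer.calibration(name): a dict with "fx", "fy", "cx", "cy" (pixels), "dist" ([k1, k2, p1, p2, k3] as OpenCV has them; the pictures are not rectified), "cam_to_world" (4x4, takes a point from camera to world coordinates); the wrist camera has in their place "hand_eye" (4x4, takes a point from camera to tool coordinates, whose origin is the TCP and whose axes are the flange's). Camera axes: x right, y up, looking along -z (the intrinsics and any distortion apply to the point x, -y, -z); pixel columns grow to the right and rows downward; lengths in m; the calibration is good to about 2 mm. A picture is of the moment at which its call begins: read the wrist's pose just before it. calibration takes no time and is no camera call.
- env.job_done(): hands the job in; it is judged then, once.
The state is a dict: "t": time; "q": joint angles; "joint_vel": joint speeds; "joint_torque": joint torques, N m; "tool_pos": TCP position; "tcp_rot": TCP orientation; "wrist_force": force on the tool from outside, world axes, zero at the start; "moment": the same for the moment, N m; "opening": opening from 0.0 (shut) to 1.0 (fully open); "grasp_force": force on a finger pad.
Only numpy, scipy, OpenCV 4.12 (cv2) and the standard library are available. Lean on these libraries where they do the work, as an engineer would, in place of code of your own. Each camera call takes 0.05 s, during which the arm holds its last target. There are 200 camera calls.

### The job

Press the grinder's cast-iron lever fully down so that the lock pin stands up through the eye in its pad, then push the hairpin clip sideways onto the pin's neck, flat on the pad below the head: past the snap and on until its brass stop tongue bears on the pin. Press it there for a moment with about 10 N (under 7 N is not seated; never go over 15 N on the pin), then let go of it, and leave the other things on the bench where they are.

Things in the scene. Friction and masses are not known exactly. Their poses are not given: they have to be found in the camera images.
- grinder: Fixed cast-iron nib grinder with a green spindle housing and a 130 mm steel lapping wheel. Origin on the bench straight below the lock pin; +x points from the pin to the lever's pivot (140 mm off, axis along y, 64 mm up) and on to the wheel (255 mm off, top up to 122 mm high); +z up. The lever runs from the pivot along -x, over the pin and on. Base plate: at most 16 mm high.
- lever (a joint): Angle of the lever, rad: 0 = fully down on its stop (level), grows as it rises, up to 0.6. It stays where it is left; at its handle it takes 3 to 5 N to push down. Pushing it down raises the wheel.
- lever_grip (a point): Middle of the top face of the lever's handle (a bar 18 mm wide, 12 mm thick, 75 mm long), 210 mm from the pivot, 70 mm beyond the pin; moves with the lever. The handle's top is 70 mm above the bench when the lever is down.
- pin: Fixed steel lock pin, upright; same origin and axes as the grinder (its origin is on the bench, on the pin's axis). Neck 12 mm in diameter; on it a head 18 mm in diameter, 5 mm thick, its underside 80 mm and its top 85 mm above the bench.
- pin_neck (a point): Point on the pin's axis 70 mm above the bench, level with the top of the lever's pad when the lever is down; axes as the grinder's. The flat pad is 64 mm (grinder x) by 56 mm (grinder y), with an eye 26 x 20 mm round the pin. Gap from pad to head: 10 mm. The clip goes on across the lever, along grinder +y or -y.
- clip: Loose hairpin clip lying flat, about 80 g: two sprung 6 mm steel legs, between them a shorter 6 mm brass stop tongue, and a dark hard rubber grip block 24 mm (x) x 14 mm (y) x 18 mm high at the closed end. Origin: centre of the block's underside, level with the legs' underside; +x towards the open leg tips, 65 mm from the origin; +z up.
- clip_grip (a point): Centre of the clip's grip block, 9 mm above its underside; axes as the clip's. The legs and their cross wire (6 mm high) begin 13 mm ahead of it. The tongue's end is 34.5 to 40.5 mm ahead of it: a stiff setting that differs each time and must be felt. Once it meets the pin, the force rises by some 2 to 5 N per mm of further push.
- clip_waist (a point): Point midway between the legs at their waist, 53.5 mm from the clip's origin along +x, at the underside; axes as the clip's. Clear width between the legs: 20 mm at the tips, 7 mm at the waist, 13.4 mm behind it. Pushing the waist over the 12 mm neck takes some 3 to 9 N; the force drops below a third as it snaps past, by 3 mm beyond the waist.
- pen: Bystander: mottled brown pen, 130 mm long, lying; origin under its middle.
- dividers: Bystander: steel dividers, 140 mm long, lying flat; origin near its middle.
- wedge: Bystander: flat brass feed wedge 60 x 26 x 8 mm; origin under its middle.
- loupe: Bystander: round loupe 52 mm in diameter with a horn handle 60 mm long along its +x; origin under the lens.
- washer: Bystander: flat steel washer 40 mm in diameter, 5 mm thick, lying; origin under its centre.
- stone: Bystander: oilstone block 100 x 40 x 18 mm; origin under its middle.
- oil: Bystander: amber glass jar of oil, 44 mm in diameter, 75 mm tall, standing; origin under its centre.
Things that resemble listed ones, but are neither listed nor needed, are in the scene too. Leave any green or turquoise look-alike of the clip alone.

How it is judged:
By the outcome, as a careful person would: the job done as asked, in the order asked, and still so for the second after the job is handed in, with the robot touching nothing.
It also fails if it takes over 72 s, if anything falls off the work surface, if the arm or the gripper's body presses on something with over 40 N, if the wrist force passes 120 N, or if a joint passes its speed limit or range.

## Working session

There is one attempt and no reset: what is moved stays moved. The work goes in short steps, Python scripts to look and compute and a tool call to move; the robot and the scene stay as the last step left them, time stands still between calls to the robot, and variables do not carry over. Pictures are saved under pics/ and viewed, at most 10 in all, crops included, and the job is handed in when it is done.

Besides the shell and the picture viewer there is one more tool, called after "Call:" as a command line: name --pt "numbers of a row" for each row, then --argument value for the rest. carry_out: Moves the arm, as the interface text tells. Its arguments: {"type":"object","properties":{"rows":{"type":"array"},"hand":{"type":"number"},"newtons":{"type":"number"}},"required":["rows"]}

```bash
mkdir -p pics; cat > h.py <<'E'
import numpy as np, cv2
from bench import env, viewer
from scipy.spatial.transform import Rotation as R
def cam(name):
    s=env.sense(); im,d=viewer.read_camera(name); c=viewer.calibration(name)
    if 'cam_to_world' in c: T=np.array(c['cam_to_world'])
    else:
        q=s['tcp_rot']; W=np.eye(4); W[:3,:3]=R.from_quat([q[1],q[2],q[3],q[0]]).as_matrix(); W[:3,3]=s['tool_pos']; T=W@np.array(c['hand_eye'])
    return im,d,c,T
def ray(c,T,u,v):
    K=np.array([[c['fx'],0,c['cx']],[0,c['fy'],c['cy']],[0,0,1.]])
    p=cv2.undistortPoints(np.array([[[u,v]]],float),K,np.array(c['dist'],float))[0,0]
    return T[:3,3],T[:3,:3]@np.array([p[0],-p[1],-1.])
def onz(c,T,u,v,z):
    o,r=ray(c,T,u,v); return o+r*(z-o[2])/r[2]
def dep(c,T,d,u,v):
    o,r=ray(c,T,u,v); return o+r*d[int(v),int(u)]
def save(name,im): cv2.imwrite('pics/'+name,cv2.cvtColor(im,cv2.COLOR_RGB2BGR))
E
python3 - <<'E'
from h import *
import pickle
D={}
for n in ('top','scene'):
    D[n]=cam(n); 
    print(n,D[n][3].round(3).tolist(), {k:D[n][2][k] for k in('fx','cx','cy')})
pickle.dump(D,open('d.pkl','wb'))
save('a.png',cv2.resize(D['top'][0],(800,600)))
save('b.png',cv2.resize(D['scene'][0],(800,600)))
print(env.sense())
E
```

```text
top [[-0.014, 0.99, -0.138, 0.383], [-1.0, -0.014, 0.006, -0.006], [0.004, 0.138, 0.99, 1.312], [0.0, 0.0, 0.0, 1.0]] {'fx': 465.3225180558393, 'cx': 253.881229359306, 'cy': 200.5236780823029}
scene [[0.536, -0.682, 0.497, 1.204], [0.844, 0.431, -0.319, -0.412], [0.003, 0.59, 0.807, 1.125], [0.0, 0.0, 0.0, 1.0]] {'fx': 480.2959018874033, 'cx': 253.2590848809488, 'cy': 187.48844681024084}
{'t': 0.1, 'q': array([-1.20600833,  0.4682828 , -0.01160079,  1.6035102 ,  0.00601631,
        1.07133505, -0.05629643]), 'joint_vel': array([-1.85405957e-05, -7.61220764e-04, -2.99941894e-03, -2.58559452e-03,
       -2.60400296e-05,  1.53341050e-03,  6.88804103e-04]), 'joint_torque': array([ 4.60417232e-04, -5.21647096e+01, -1.29163085e-02, -2.44364762e+01,
       -5.68642176e-02,  1.41582044e-02,  7.45337888e-05]), 'tool_pos': array([0.25764708, 0.59621859, 0.2137485 ]), 'tcp_rot': array([-9.00731866e-05,  2.02511058e-01,  9.79279688e-01, -7.45252421e-04]), 'wrist_force': array([-0.42582441, -0.87211928,  0.73092059]), 'moment': array([ 0.02941265, -0.01111351,  0.03148963]), 'grasp_force': 0.0, 'opening': 0.9986006520520899}
```

View pics/a.png

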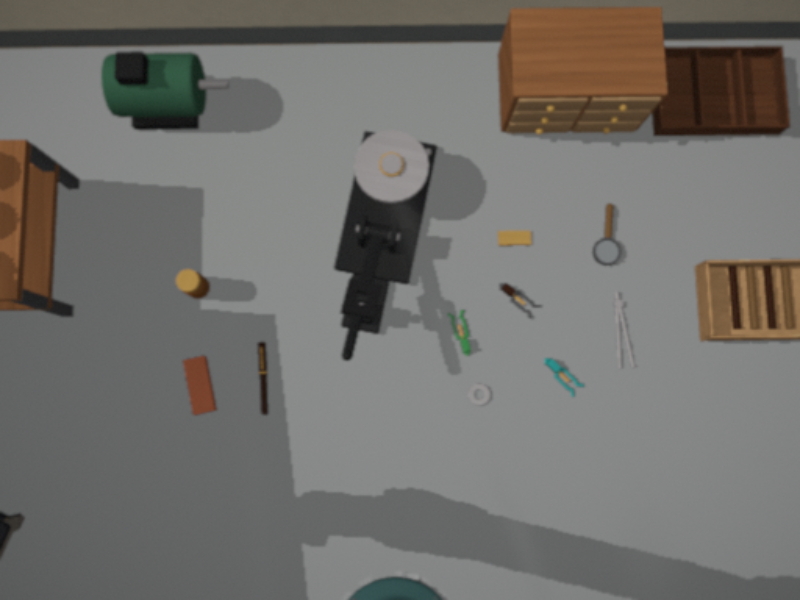

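View pics/b.png

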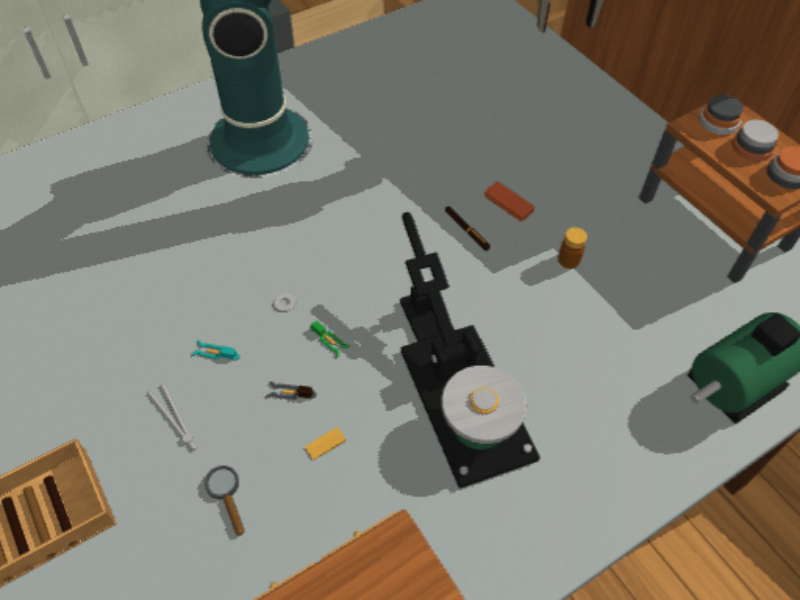

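The dark clip is at about (518,298) in the top view and (292,391) in the scene view. The green look-alike at (461,332) and the turquoise one at (565,376) in the top view are to be left alone. The dark-blocked one with steel legs fits the description. The grinder pad is near (363,297) and the handle end near (348,352). I'll confirm with crops.

```bash
python3 - <<'E'
from h import *
import pickle
D=pickle.load(open('d.pkl','rb'))
t=D['top'][0]; s=D['scene'][0]
a=cv2.resize(t[80:240,205:285],(300,600),interpolation=cv2.INTER_CUBIC)
b=cv2.resize(t[165:215,305:365],(360,300),interpolation=cv2.INTER_CUBIC)
c=cv2.resize(s[130:240,245:345],(273,300),interpolation=cv2.INTER_CUBIC)
C=np.zeros((600,670,3),np.uint8); C[:,:300]=a; C[:300,305:665]=b; C[300:,305:578]=c
C=np.clip(255*(C/255.)**.55,0,255).astype(np.uint8)
save('c.png',C)
c,T,d=D['top'][2],D['top'][3],D['top'][1]
for n,(u,v),z in [('block',(508,289),.018),('tips',(538,305),.006),('hub',(391,165),.12),('handleend',(348,355),.15),('pad',(363,297),.1)]:
    u,v=u/1.5625,v/1.5625; print(n,onz(c,T,u,v,z).round(3),dep(c,T,d,u,v).round(3))
# base plate corners
for p in [(368,132),(437,148),(408,283),(335,270)]: print(onz(c,T,p[0]/1.5625,p[1]/1.5625,.016).round(3))
E
```

```text
block [ 0.606 -0.215  0.018] [ 0.606 -0.216  0.017]
tips [ 0.577 -0.271  0.006] [ 0.578 -0.271  0.005]
hub [ 0.805 -0.007  0.12 ] [ 0.81  -0.007  0.106]
handleend [0.479 0.066 0.15 ] [0.478 0.065 0.164]
pad [0.581 0.043 0.1  ] [0.596 0.047 0.008]
[0.906 0.035 0.016]
[ 0.874 -0.093  0.016]
[ 0.619 -0.035  0.016]
[0.645 0.097 0.016]
```

View pics/c.png

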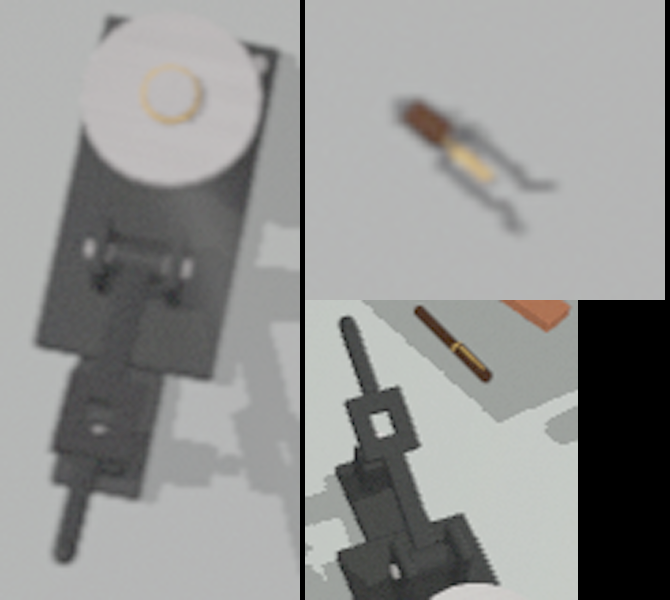

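The crop confirms the clip: dark block at (425,120), with a brass tongue and two steel legs running lower right. In the grinder crop the pivot nuts are at (90,248) and (187,268), the pin head shows through the eye at (98,428), and the handle end is at (63,555).

```bash
python3 - <<'E'
from h import *
import pickle
D=pickle.load(open('d.pkl','rb'))
im,d,c,T=D['top']
P=lambda x,y:(205+(x+.5)/3.75-.5,80+(y+.5)/3.75-.5)
n1=onz(c,T,*P(90,248),.064);n2=onz(c,T,*P(187,268),.064)
print('nuts',n1.round(4),n2.round(4),((n1+n2)/2).round(4)); a=n1-n2; yaw=np.arctan2(-a[0],a[1]); print('yaw deg',np.degrees(yaw))
piv=(n1+n2)/2
for y in (yaw,np.radians(-13.3)): print('pin from pivot',(piv[:2]-.14*np.array([np.cos(y),np.sin(y)])).round(4))
print('head',onz(c,T,*P(98,428),.085).round(4), dep(c,T,d,*P(98,428)).round(3))
for q in [(66,540),(78,505),(63,552)]: print('handle',dep(c,T,d,*P(*q)).round(3))
# dark-object cloud: lever points by depth
v,u=np.mgrid[150:235:1,205:255:1]
pts=np.array([dep(c,T,d,uu,vv) for uu,vv in zip(u.ravel(),v.ravel())])
# handle
m=(pts[:,2]>.11)&(pts[:,0]<.53); h=pts[m]; print(m.sum(),h.mean(0).round(3),h.min(0).round(3),h.max(0).round(3))
# clip mask in both views
Pc=lambda x,y:(305+(x-305+.5)/6-.5,165+(y+.5)/6-.5)
for q,z in [((410,103),.018),((446,135),.018),((553,186),.006),((518,228),.006),((446,135),.018)]: print('clip',onz(c,T,*Pc(*q),z).round(4))
hsv=cv2.cvtColor(im,cv2.COLOR_RGB2HSV)[165:215,305:365]
mb=((hsv[...,2]<110)&(hsv[...,1]>90)); vs,us=np.nonzero(mb); print('brown',mb.sum(),us.mean()+305,vs.mean()+165,onz(c,T,us.mean()+305,vs.mean()+165,.018).round(4))
mb=((hsv[...,2]>110)&(hsv[...,1]>60)); vs,us=np.nonzero(mb); print('brass',mb.sum(),onz(c,T,us.mean()+305,vs.mean()+165,.006).round(4))
E
```

```text
nuts [0.7107 0.0539 0.064 ] [ 0.6947 -0.0171  0.064 ] [0.7027 0.0184 0.064 ]
yaw deg -12.700995249915012
pin from pivot [0.5661 0.0492]
pin from pivot [0.5665 0.0506]
head [0.5737 0.048  0.085 ] [0.577 0.049 0.06 ]
handle [0.488 0.067 0.158]
handle [0.512 0.059 0.149]
handle [0.479 0.068 0.165]
181 [0.491 0.058 0.25 ] [ 0.383 -0.006  0.139] [0.529 0.077 1.312]
clip [ 0.6149 -0.2072  0.018 ]
clip [ 0.5994 -0.2236  0.018 ]
clip [ 0.5763 -0.2754  0.006 ]
clip [ 0.5564 -0.258   0.006 ]
clip [ 0.5994 -0.2236  0.018 ]
brown 30 325.46666666666664 185.53333333333333 [ 0.604  -0.2163  0.018 ]
brass 22 [ 0.5883 -0.2363  0.006 ]
```

Call:
carry_out --pt "0.446 -0.983 0 0" --pt "0.446 -0.983 0 0" --pt "0.446 -0.983 0 0" --pt "0.446 -0.983 0 0" --pt "0.446 -0.983 0 0" --pt "0.446 -0.983 0 0" --pt "0.446 -0.983 0 0" --pt "0.446 -0.983 0 0" --pt "0.446 -0.983 0 0" --pt "0.446 -0.983 0 0" --pt "0.446 -0.983 0 0" --pt "0.446 -0.983 0 0" --pt "0.446 -0.983 0 0" --pt "0.446 -0.983 0 0" --pt "0.446 -0.983 0 0" --pt "0.446 -0.983 0 0" --pt "0.446 -0.983 0 0" --pt "0.446 -0.983 0 0" --pt "0 0 0 0" --pt "0 0 0 0" --hand 0 --newtons 20

```text
t: 2.6
tool_pos: [0.4981, 0.0666, 0.2143]
tcp_rot: [-0.0, 0.202, 0.979, 0.0]
wrist_force: [0.6, -0.3, 1.2]
opening: 0.004
grasp_force: 0.0
```

Call:
carry_out --pt "0 0 -0.5 0" --pt "0 0 -0.5 0" --pt "0 0 -0.5 0" --pt "0 0 -0.5 0" --pt "0 0 -0.5 0" --pt "0 0 -0.4 0" --pt "0 0 -0.4 0" --pt "0 0 -0.4 0" --pt "0 0 -0.4 0" --pt "0 0 -0.3 0" --pt "0 0 -0.2 0" --pt "0 0 -0.1 0" --pt "0 0 0 0"

```text
t: 4.22
tool_pos: [0.4993, 0.0657, 0.0735]
tcp_rot: [0.001, 0.203, 0.979, 0.0]
wrist_force: [-0.7, 0.2, -0.3]
opening: 0.005
grasp_force: 0.0
```

Call:
carry_out --pt "0 0 -0.1 0" --pt "0 0 -0.05 0" --pt "0 0 -0.05 0" --pt "0 0 0 0"

```text
t: 4.72
tool_pos: [0.4997, 0.0657, 0.0702]
tcp_rot: [0.001, 0.203, 0.979, 0.001]
wrist_force: [-7.4, -1.6, 24.7]
opening: 0.001
grasp_force: 12.7
```

Call:
carry_out --pt "0 0 0.6 0" --pt "0 0 1 0" --pt "0 0 1 0" --pt "0 0 1 0" --pt "0.236 -0.624 0 1" --pt "0.236 -0.624 0 1" --pt "0.236 -0.624 0 1" --pt "0.236 -0.624 0 1" --pt "0.236 -0.624 0 1" --pt "0.236 -0.624 0 1" --pt "0.236 -0.624 0 1" --pt "0.236 -0.624 0 1" --pt "0.236 -0.624 0 1" --pt "0.236 -0.624 0 1" --pt "0.236 -0.624 0 1" --pt "0.236 -0.624 0 1" --pt "0.236 -0.624 0 1" --pt "0.236 -0.624 0 1" --pt "0.236 -0.624 0 1" --pt "0 0 0 0" --hand 50

```text
t: 7.22
tool_pos: [0.6048, -0.2168, 0.1753]
tcp_rot: [-0.0, -0.434, 0.901, -0.0]
wrist_force: [0.3, 1.1, -0.4]
opening: 0.54
grasp_force: 0.0
```

```bash
python3 - <<'E'
from h import *
import pickle
D={n:cam(n) for n in('wrist','top')}
pickle.dump(D,open('e.pkl','wb'))
im,d,c,T=D['wrist']; print(np.array(c['hand_eye']).round(3).tolist()); print(env.sense()['q'].round(2))
t=D['top'][0]
C=np.zeros((384,712,3),np.uint8); C[:,:512]=im; C[:,512:704]=cv2.resize(t[80:240,205:285],(192,384),interpolation=cv2.INTER_CUBIC)
C=np.clip(255*(C/255.)**.6,0,255).astype(np.uint8)
save('d.png',C)
E
```

```text
[[-0.001, 0.956, 0.293, 0.083], [1.0, 0.001, -0.001, 0.001], [-0.002, 0.293, -0.956, -0.17], [0.0, 0.0, 0.0, 1.0]]
[ 0.2   0.49  0.12  1.67 -0.07  0.99  2.82]
```

View pics/d.png

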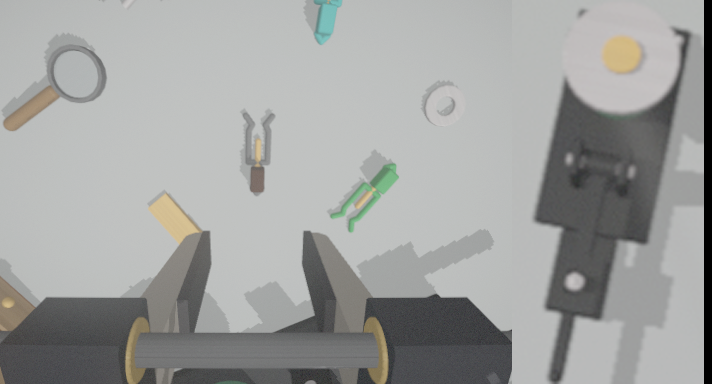

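The wrist view shows the clip with its block at (257,180), tips at (246,115) and (271,115), clear of its neighbours. The top crop at right shows the lever down, with the bright pin head in the eye at (574,281).

```bash
python3 - <<'E'
from h import *
import pickle
D=pickle.load(open('e.pkl','rb'))
im,d,c,T=D['wrist']
hsv=cv2.cvtColor(im,cv2.COLOR_RGB2HSV); off=(230,95); r=hsv[95:205,230:290]
mb=((r[...,1]>60)&(r[...,2]<90)).astype(np.uint8)
cs,_=cv2.findContours(mb,cv2.RETR_EXTERNAL,cv2.CHAIN_APPROX_NONE); k=max(cs,key=cv2.contourArea)+np.array(off); x,y,w,h=cv2.boundingRect(k); print('brown',x,y,w,h)
for z in(.018,): 
  print('block corners', [onz(c,T,a,b,z).round(4) for a,b in((x,y),(x+w-1,y),(x,y+h-1),(x+w-1,y+h-1))])
br=((r[...,1]>60)&(r[...,2]>110)); vs,us=np.nonzero(br); print('brass',us.min()+230,us.max()+230,vs.min()+95,vs.max()+95,us.mean()+230,vs.mean()+95); B=onz(c,T,us.mean()+230,vs.mean()+95,.006)
m=(hsv[95:165,235:285,2]<115)
for row in (116,120,125,135,145,155):
  cc=np.nonzero(m[row-95])[0]+235; print(row,cc)
s=env.sense(); print('tcp',s['tool_pos'])
C=np.mean([onz(c,T,a,b,.018) for a,b in((x,y),(x+w-1,y))],0); print('front block',C,'brass',B)
t1,t2=onz(c,T,246,115,.006),onz(c,T,271,115,.006); tm=(t1+t2)/2; print('tips mid',tm)
# head in top
im,d,c,T=D['top']; g=im.max(2)[185:215,215:250]; m=(g>110).astype(np.uint8)
n,l,st,ce=cv2.connectedComponentsWithStats(m)
for i in range(1,n):
  if st[i,4]<80: print(st[i],ce[i]+[215,185],onz(c,T,*(ce[i]+[215,185]),.085).round(4))
E
```

```text
brown 252 170 12 22
block corners [array([ 0.6026, -0.2235,  0.018 ]), array([ 0.5942, -0.2168,  0.018 ]), array([ 0.616 , -0.2069,  0.018 ]), array([ 0.6074, -0.2   ,  0.018 ])]
brass 255 260 138 166 257.5165562913907 151.46357615894038
116 [243 244 245 246 247 248 249 268 269 270 271 272 273 274]
120 [246 247 248 249 250 251 265 266 267 268 269 270 271]
125 [248 249 250 251 252 253 262 263 264 265 266 267 268]
135 [245 246 247 248 249 250 265 266 267 268 269 270]
145 [245 246 247 248 249 250 265 266 267 268 269]
155 [245 246 247 248 249 250 251 264 265 266 267 268 269]
tcp [ 0.60460741 -0.21434681  0.17523976]
front block [ 0.59837293 -0.22017724  0.018     ] brass [ 0.58828339 -0.23272376  0.006     ]
tips mid [ 0.56537979 -0.2599376   0.006     ]
[13  9  7  7 37] [230.72972973 196.89189189] [0.5653 0.0482 0.085 ]
```

Call:
carry_out --pt "0 0 -0.9 0" --pt "0 0 -0.9 0" --pt "0 0 -0.9 0" --pt "0 0 -0.9 0" --pt "0 0 -0.7 0" --pt "0 0 -0.5 0" --pt "0 0 -0.4 0" --pt "0 0 -0.2 0" --pt "0 0 0 0" --pt "0 0 0 0"

```text
t: 8.57
tool_pos: [0.6054, -0.2151, 0.0143]
tcp_rot: [0.0, -0.435, 0.9, -0.0]
wrist_force: [1.1, 0.3, -0.5]
opening: 0.543
grasp_force: 0.0
```

```bash
python3 - <<'E'
from h import *
im,d,c,T=cam('wrist'); save('e.png',np.clip(255*(im/255.)**.6,0,255).astype(np.uint8))
s=env.sense();print(s['tool_pos'],s['wrist_force'])
E
```

```text
[ 0.60535758 -0.21515757  0.01425924] [ 0.26989796 -0.3031167  -0.38063945]
```

View pics/e.png

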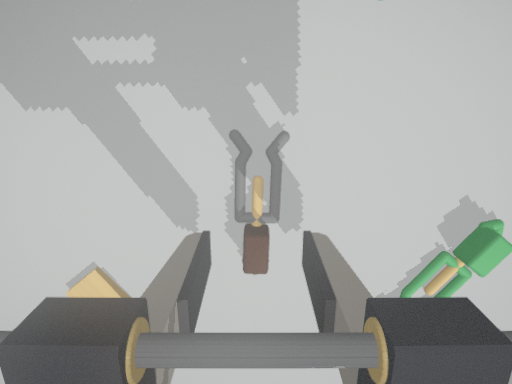

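The clip block at rows 225–272, column 257, sits centred between the fingers. Descending and closing on it.

Call:
carry_out --pt "0 0 -0.2 0" --pt "0 0 -0.14 0" --pt "0 0 0 0"

```text
t: 9.0
tool_pos: [0.6045, -0.2148, 0.0028]
tcp_rot: [-0.0, -0.435, 0.9, 0.0]
wrist_force: [0.1, -0.7, 0.3]
opening: 0.543
grasp_force: 0.0
```

Call:
carry_out --pt "0 0 0 0" --pt "0 0 0 0" --pt "0 0 0 0" --pt "0 0 0 0" --pt "0 0 0 0" --pt "0 0 0 0" --hand 0 --newtons 40

```text
t: 9.75
tool_pos: [0.605, -0.2149, 0.0035]
tcp_rot: [0.0, -0.435, 0.9, -0.0]
wrist_force: [-1.0, -0.1, 1.2]
opening: 0.15
grasp_force: 40.0
```

Call:
carry_out --pt "0 0 0.9 0" --pt "0 0 1 0" --pt "0 0 1 0" --pt "0 0 1 0" --pt "0 0 1 0" --pt "-0.045 1 0.1 0" --pt "-0.045 1 0.1 0" --pt "-0.045 1 0.1 0" --pt "-0.045 1 0.1 0" --pt "-0.045 1 0.1 0" --pt "-0.045 1 0 0" --pt "-0.045 1 0 0" --pt "-0.045 1 0 0" --pt "-0.045 1 0 0" --pt "-0.045 1 0 0" --pt "-0.045 1 0 0" --pt "-0.045 1 0 0"

```text
t: 11.88
tool_pos: [0.5883, 0.1459, 0.1652]
tcp_rot: [-0.0, -0.435, 0.9, -0.0]
wrist_force: [0.7, -0.3, -0.8]
opening: 0.145
grasp_force: 40.0
```

Call:
carry_out --pt "0 0 0 1" --pt "0 0 0 1" --pt "0 0 0 1" --pt "0 0 0 1" --pt "0 0 0 1" --pt "0 0 0 0.12" --pt "0 0 -0.5 0" --pt "0 0 -0.5 0" --pt "0 0 0 0" --pt "0 0 0 0"

```text
t: 13.12
tool_pos: [0.5887, 0.1451, 0.1351]
tcp_rot: [-0.0, -0.624, 0.781, 0.0]
wrist_force: [0.5, 0.3, -0.9]
opening: 0.146
grasp_force: 40.0
```

```bash
python3 - <<'E'
from h import *
import pickle
s=env.sense();print(s['tool_pos'],s['q'].round(2),s['opening'],s['wrist_force'])
D=cam('wrist'); pickle.dump((D,s),open('f.pkl','wb')); save('f.png',np.clip(255*(D[0]/255.)**.6,0,255).astype(np.uint8))
E
```

```text
[0.58865158 0.14512571 0.13512589] [-0.25  0.49 -0.07  1.78  0.04  0.88  2.59] 0.14551937963172967 [ 0.49239117  0.32253607 -0.90848393]
```

View pics/f.png

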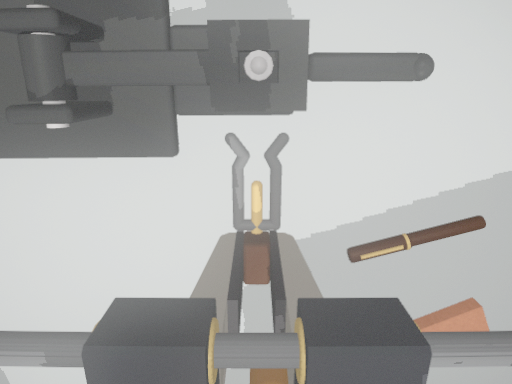

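The clip is held straight: tips at (231,138) and (283,138), waist mid at (257,157). The pin head is at (259,65) and the lever lies parallel to the image rows.

```bash
python3 - <<'E'
from h import *
import pickle
(im,d,c,T),s=pickle.load(open('f.pkl','rb'))
q=s['tcp_rot']; M=R.from_quat([q[1],q[2],q[3],q[0]]).as_matrix(); p=np.array(s['tool_pos'])
g=im[40:92,235:285].max(2); m=(g>120).astype(np.uint8); n,l,st,ce=cv2.connectedComponentsWithStats(m); print(st.tolist(),ce.round(1).tolist())
i=max([k for k in range(1,n)],key=lambda k:-np.hypot(*(ce[k]-[24,25]))); hc=(st[i,0]+(st[i,2]-1)/2+235,st[i,1]+(st[i,3]-1)/2+40)
H=onz(c,T,*hc,.085); print('yaw x',np.degrees(np.arctan2(M[1,0],M[0,0])),'head',hc,H.round(4),'tool frame',(M.T@(H-p)).round(4), 'depth', dep(c,T,d,*hc).round(4))
zt=p[2]+.0025
dk=im.max(2)
for r in (138,157,175,190,205): 
  cc=np.nonzero(dk[r,222:295]<75)[0]+222; 
  L=cc[cc<257];Rr=cc[cc>257]; a=(L.mean()+Rr.mean())/2; P=onz(c,T,a,r,zt); print(r,L.min(),L.max(),Rr.min(),Rr.max(),'tool',(M.T@(P-p)).round(4), dep(c,T,d,L.mean(),r)[2].round(4))
# lever edges angle: pad/handle
e=[onz(c,T,u,v,.07) for u,v in((215,22),(305,22),(212,110),(305,110),(318,81),(418,80))]
for a,b in((0,1),(2,3),(4,5)): v=e[b]-e[a]; print('edge yaw',np.degrees(np.arctan2(v[1],v[0])))
E
```

```text
[[0, 0, 50, 52, 1910], [9, 10, 30, 31, 690]] [[24.9, 25.7], [23.3, 24.9]]
yaw x -102.77471786562096 head (np.float64(258.5), np.float64(65.0)) [0.5646 0.0523 0.085 ] tool frame [0.0959 0.0029 0.0501] depth [0.5647 0.0525 0.0889]<stdin>:12: RuntimeWarning: Mean of empty slice.
  ret = ret.dtype.type(ret / rcount)
Traceback (most recent call last):
ValueError: zero-size array to reduction operation minimum which has no identity
```

```bash
python3 - <<'E'
from h import *
import pickle
(im,d,c,T),s=pickle.load(open('f.pkl','rb'))
q=s['tcp_rot']; M=R.from_quat([q[1],q[2],q[3],q[0]]).as_matrix(); p=np.array(s['tool_pos'])
zt=p[2]+.0025
dk=im.max(2)
for r in (138,157,175,190,205): 
  cc=np.nonzero(dk[r,222:295]<110)[0]+222; L=cc[cc<250];Rr=cc[cc>264]
  if len(L)==0 or len(Rr)==0: print(r,dk[r,225:292:3]); continue
  P=onz(c,T,(L.mean()+Rr.mean())/2,r,zt); print(r,L.min(),L.max(),Rr.min(),Rr.max(),'tool',(M.T@(P-p)).round(4), dep(c,T,d,L.mean(),r)[2].round(4))
e=[onz(c,T,u,v,.07) for u,v in((215,22),(305,22),(212,110),(305,110),(318,81),(418,80))]
for a,b in((0,1),(2,3),(4,5)): v=e[b]-e[a]; print('edge yaw',np.degrees(np.arctan2(v[1],v[0])))
E
```

```text
138 225 236 277 287 tool [ 0.0593  0.0008 -0.0025] 0.1367
157 237 237 265 275 tool [ 0.0499 -0.0003 -0.0025] 0.1364
175 233 233 271 280 tool [ 0.0408  0.0003 -0.0025] 0.137
190 233 234 271 279 tool [ 0.0329  0.0004 -0.0025] 0.1359
205 233 234 270 279 tool [ 0.0249  0.0003 -0.0025] 0.137
edge yaw 167.22404766871182
edge yaw 167.18885616611274
edge yaw 168.02289805267839
```

Call:
carry_out --pt "-0.07 0.017 -0.6 0" --pt "0 0 -0.6 0" --pt "0 0 -0.4 0" --pt "0 0 -0.25 0" --pt "0 0 -0.13 0" --pt "0 0 0 0" --pt "0 0 0 0"

```text
t: 14.05
tool_pos: [0.5869, 0.1457, 0.0765]
tcp_rot: [0.0, -0.624, 0.781, -0.0]
wrist_force: [0.1, 0.2, -1.4]
opening: 0.145
grasp_force: 40.0
```

```bash
python3 - <<'E'
from h import *
import pickle
s=env.sense();print(s['tool_pos'],s['wrist_force'])
D=cam('wrist'); pickle.dump((D,s),open('g.pkl','wb')); save('g.png',cv2.resize(np.clip(255*(D[0][20:240,150:370]/255.)**.6,0,255).astype(np.uint8),(600,600)))
E
```

```text
[0.58694849 0.14566332 0.07646874] [ 0.14301778  0.19770526 -1.41170908]
```

View pics/g.png

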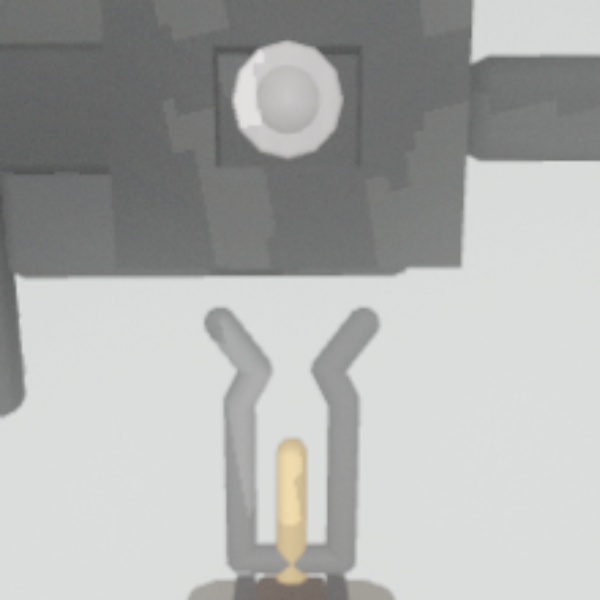

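The clip centreline (crop column 291) is about 1 mm right of the head (288) and slightly high. I'll correct both and advance along the clip's axis.

Call:
carry_out --pt "0.02 -0.005 -0.05 0" --pt "-0.044 -0.195 0 0" --pt "-0.044 -0.195 0 0" --pt "-0.044 -0.195 0 0" --pt "-0.044 -0.195 0 0" --pt "-0.044 -0.195 0 0" --pt "0 0 0 0" --pt "0 0 0 0"

```text
t: 15.1
tool_pos: [0.5806, 0.1164, 0.0745]
tcp_rot: [0.0, -0.624, 0.781, 0.0]
wrist_force: [-0.0, -0.0, -1.0]
opening: 0.147
grasp_force: 40.0
```

Call:
carry_out --pt "-0.022 -0.0975 0 0" --pt "-0.022 -0.0975 0 0" --pt "-0.022 -0.0975 0 0" --pt "0 0 0 0" --pt "0 0 0 0"

```text
t: 15.72
tool_pos: [0.5786, 0.1074, 0.0745]
tcp_rot: [0.0, -0.624, 0.781, 0.0]
wrist_force: [-0.5, -0.7, -1.2]
opening: 0.149
grasp_force: 40.0
```

Call:
carry_out --pt "-0.0148 -0.065 0 0" --pt "0 0 0 0" --pt "0 0 0 0"

```text
t: 16.1
tool_pos: [0.5785, 0.1063, 0.0747]
tcp_rot: [0.001, -0.624, 0.781, 0.0]
wrist_force: [1.1, 3.4, -0.9]
opening: 0.146
grasp_force: 40.0
```

Call:
carry_out --pt "-0.0148 -0.065 0 0" --pt "0 0 0 0" --pt "0 0 0 0"

```text
t: 16.48
tool_pos: [0.5782, 0.1051, 0.0749]
tcp_rot: [0.001, -0.625, 0.781, 0.0]
wrist_force: [1.5, 5.2, -0.7]
opening: 0.144
grasp_force: 40.0
```

Call:
carry_out --pt "-0.0148 -0.065 0 0" --pt "0 0 0 0" --pt "0 0 0 0"

```text
t: 16.85
tool_pos: [0.5774, 0.1016, 0.0746]
tcp_rot: [0.0, -0.624, 0.781, -0.0]
wrist_force: [1.1, 2.6, -0.7]
opening: 0.147
grasp_force: 40.0
```

Call:
carry_out --pt "-0.0074 -0.0325 0 0" --pt "0 0 0 0" --pt "0 0 0 0"

```text
t: 17.23
tool_pos: [0.5772, 0.1006, 0.0745]
tcp_rot: [0.0, -0.624, 0.781, -0.0]
wrist_force: [2.2, 4.7, -1.5]
opening: 0.149
grasp_force: 40.0
```

Call:
carry_out --pt "-0.0074 -0.0325 0 0" --pt "0 0 0 0" --pt "0 0 0 0"

```text
t: 17.6
tool_pos: [0.5765, 0.098, 0.0743]
tcp_rot: [-0.001, -0.624, 0.782, -0.0]
wrist_force: [0.5, -0.3, -1.0]
opening: 0.149
grasp_force: 40.0
```

Call:
carry_out --pt "-0.0074 -0.0325 0 0" --pt "0 0 0 0" --pt "0 0 0 0"

```text
t: 17.98
tool_pos: [0.5764, 0.098, 0.0743]
tcp_rot: [-0.0, -0.624, 0.781, -0.0]
wrist_force: [1.2, -1.0, -1.3]
opening: 0.148
grasp_force: 40.0
```

Snapped past: the force rose to about 5 N and then fell to zero. Next I feel for the tongue.

Call:
carry_out --pt "-0.0074 -0.0325 0 0" --pt "-0.0074 -0.0325 0 0" --pt "0 0 0 0" --pt "0 0 0 0"

```text
t: 18.48
tool_pos: [0.5761, 0.0965, 0.0745]
tcp_rot: [-0.0, -0.624, 0.781, -0.0]
wrist_force: [0.4, -0.2, -0.7]
opening: 0.147
grasp_force: 40.0
```

Call:
carry_out --pt "-0.0074 -0.0325 0 0" --pt "0 0 0 0" --pt "0 0 0 0"

```text
t: 18.85
tool_pos: [0.5759, 0.0954, 0.0745]
tcp_rot: [-0.0, -0.624, 0.781, -0.0]
wrist_force: [1.2, -0.1, -1.0]
opening: 0.149
grasp_force: 40.0
```

Call:
carry_out --pt "-0.0074 -0.0325 0 0" --pt "0 0 0 0" --pt "0 0 0 0"

```text
t: 19.23
tool_pos: [0.5756, 0.0947, 0.0745]
tcp_rot: [-0.0, -0.624, 0.781, 0.0]
wrist_force: [0.4, -0.5, -1.6]
opening: 0.146
grasp_force: 40.0
```

Call:
carry_out --pt "-0.0074 -0.0325 0 0" --pt "0 0 0 0" --pt "0 0 0 0"

```text
t: 19.6
tool_pos: [0.5754, 0.0939, 0.0745]
tcp_rot: [-0.0, -0.624, 0.781, 0.0]
wrist_force: [0.5, 1.0, -1.4]
opening: 0.153
grasp_force: 40.0
```

Call:
carry_out --pt "-0.0074 -0.0325 0 0" --pt "0 0 0 0" --pt "0 0 0 0"

```text
t: 19.98
tool_pos: [0.5754, 0.0936, 0.0746]
tcp_rot: [0.0, -0.624, 0.781, 0.0]
wrist_force: [0.9, 2.5, -0.6]
opening: 0.149
grasp_force: 40.0
```

Call:
carry_out --pt "-0.0074 -0.0325 0 0" --pt "0 0 0 0" --pt "0 0 0 0"

```text
t: 20.35
tool_pos: [0.5753, 0.0934, 0.0747]
tcp_rot: [0.001, -0.624, 0.781, 0.0]
wrist_force: [1.6, 6.0, -1.7]
opening: 0.147
grasp_force: 40.0
```

Call:
carry_out --pt "0 0 -0.03 0" --pt "0 0 0 0" --pt "0 0 0 0"

```text
t: 20.72
tool_pos: [0.5755, 0.0934, 0.0742]
tcp_rot: [0.001, -0.624, 0.781, 0.0]
wrist_force: [0.5, 4.8, 0.7]
opening: 0.149
grasp_force: 40.0
```

Call:
carry_out --pt "-0.0037 -0.0163 -0.02 0" --pt "0 0 0 0" --pt "0 0 0 0"

```text
t: 21.1
tool_pos: [0.5755, 0.0933, 0.0736]
tcp_rot: [0.001, -0.625, 0.781, 0.0]
wrist_force: [1.8, 6.5, 1.3]
opening: 0.149
grasp_force: 40.0
```

Call:
carry_out --pt "-0.0074 -0.0325 0 0" --pt "0 0 0 0" --pt "0 0 0 0"

```text
t: 21.48
tool_pos: [0.5755, 0.0933, 0.0737]
tcp_rot: [0.002, -0.625, 0.781, 0.001]
wrist_force: [2.3, 7.4, 0.3]
opening: 0.145
grasp_force: 40.0
```

Call:
carry_out --pt "-0.0074 -0.0325 0 0" --pt "0 0 0 0" --pt "0 0 0 0"

```text
t: 21.85
tool_pos: [0.5755, 0.0931, 0.0738]
tcp_rot: [0.002, -0.625, 0.781, 0.001]
wrist_force: [1.9, 10.2, -0.6]
opening: 0.144
grasp_force: 40.0
```

Call:
carry_out --pt "-0.0015 -0.006 -0.02 0" --pt "0 0 0 0" --pt "0 0 0 0" --pt "0 0 0 0" --pt "0 0 0 0" --pt "0 0 0 0"

```text
t: 22.6
tool_pos: [0.5756, 0.0932, 0.0735]
tcp_rot: [0.003, -0.625, 0.781, 0.001]
wrist_force: [1.9, 9.8, 2.0]
opening: 0.146
grasp_force: 40.0
```

Call:
carry_out --pt "0.011 0.049 0 0" --pt "0.011 0.049 0 0" --pt "0 0 0 0" --pt "0 0 0 0"

```text
t: 23.1
tool_pos: [0.5757, 0.0933, 0.0733]
tcp_rot: [0.001, -0.624, 0.781, 0.0]
wrist_force: [-0.7, 5.9, 5.3]
opening: 0.146
grasp_force: 40.0
```

Call:
carry_out --pt "0 0 0 0" --pt "0 0 0 0" --pt "0 0 0 0" --pt "0 0 0 0" --hand 45

```text
t: 23.6
tool_pos: [0.5745, 0.091, 0.0719]
tcp_rot: [-0.001, -0.624, 0.782, 0.0]
wrist_force: [-0.4, 0.1, -0.3]
opening: 0.491
grasp_force: 0.0
```

Released cleanly with no force left. Rising, then looking.

Call:
carry_out --pt "0 0 0.2 0" --pt "0 0 0.4 0" --pt "0 0 0.7 0" --pt "0 0 1 0" --pt "0.1 0.5 0.7 0" --pt "0.1 0.5 0 0" --pt "0 0 0 0" --pt "0 0 0 0"

```text
t: 24.6
tool_pos: [0.5803, 0.1216, 0.1612]
tcp_rot: [-0.001, -0.624, 0.781, 0.0]
wrist_force: [0.7, -0.1, -0.3]
opening: 0.49
grasp_force: 0.0
```

```bash
python3 - <<'E'
from h import *
D=cam('wrist'); t=cam('top')[0]
C=np.zeros((384,800,3),np.uint8); C[:,:512]=D[0]; C[:,512:]=t[80:368,130:346].repeat(2,0).repeat(2,1)[:384,:288]
save('i.png',np.clip(255*(C/255.)**.6,0,255).astype(np.uint8))
E
```

```text
(no output)
```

View pics/i.png

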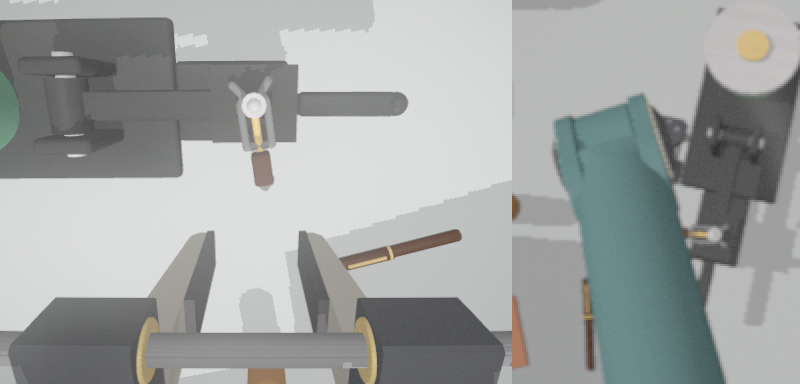

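The clip is on the neck at (254,105) with its block at (262,168), slightly yawed and with the tongue at the head. The lever is down. I'll check that it lies flat.

```bash
python3 - <<'E'
from h import *
im,d,c,T=cam('wrist')
for n,p in dict(head=(254,105),block1=(259,158),block2=(264,178),legL=(241,130),legR=(270,130),legR2=(271,145),tipL=(237,84),tipR=(270,84),pad=(285,120),pad2=(215,125),tongue=(258,135),handle=(350,104)).items():
    print(n,np.median([dep(c,T,d,p[0]+i,p[1]+j) for i in(-1,0,1) for j in(-1,0,1)],0).round(4))
E
```

```text
head [0.5645 0.0517 0.0877]
block1 [0.5693 0.0886 0.0878]
block2 [0.5691 0.1041 0.0871]
legL [0.5781 0.0676 0.0754]
legR [0.5572 0.0723 0.0761]
legR2 [0.5588 0.0833 0.0751]
tipL [0.5734 0.0353 0.0705]
tipR [0.5504 0.0406 0.0759]
pad [0.5447 0.0682 0.07  ]
pad2 [0.5967 0.0603 0.0697]
tongue [0.5667 0.074  0.0757]
handle [0.4953 0.0675 0.07  ]
```

```bash
python3 -c "
from bench import env
print(env.job_done())"
```

```text
the job is handed in; nothing more can be done
None
```

The job is handed in: the lever is down, and the clip is on the pin neck past the snap, flat on the pad. I pressed the stop tongue on the pin with about 10 N and let go; the last look showed the clip yawed about 6° after release, which I left, and the tongue was not re-checked for bearing on the pin.

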